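# Count along the spice rack and push the tin into the third gap

## Task

Starting at the end of the spice rack with the red post, run a fingertip along the top of the rail, staying in touch with it, over the first and second gap to the third, and stop there without touching the rail any farther along. Then push the yellow-lidded tin along the table into that third gap, all the way to the back plate, never lifting or tipping it. Leave the other tins and the two sauce cups where they stand.

Things in the scene. Friction and masses are not known exactly. Their poses are not given: they have to be found in the camera images.
- rack: steel divider rack fixed to the table, 376 mm long (its y). Six gaps side by side, 57 mm wide, centres at y = -155, -93, -31, 31, 93, 155 mm, open to its -x (robot's side), open on top, no floor (tins slide in along the table). Origin on the table, mid-length, on the line of the tins' centres when they touch the back plate; z up
- rack_front (a point): middle of the rack's open front, on the table at the front edge of the dividers (rack x = -22 mm). Dividers 4 to 5 mm thick, 36 mm high, at rack y = -186, -124, -62, 0, 62, 124, 186 mm, run back to the face of the back plate at x = +25 mm. Plate 54 mm high, its low foot reaches to x = 50 mm
- rail: aluminium rail along the top of the rack's back plate, 376 mm long (y), 14 mm deep (x), with a flat top 60 mm above the table; six gaps under it, a dark band on it above each inner divider. Fixed and stiff. Touch is placed by the point midway between the fingertips, so keep the fingers shut. Origin on the table right below the rail's middle (the rack's x = 26.5 mm), axes as the rack's
- cap_red: round upright red end post of the rack, 18 mm diameter, 66 mm high, fixed; origin at the centre of its foot, axes parallel to the rack's. It stands at one end of the rail, the left or the right by chance (the rack's x = 26.5 mm, y = +198 or -198 mm); gaps are counted from it: the centres of the first, second, third, fourth gap lie 43, 105, 167, 229 mm from it along the rack
- cap_grey: round upright grey end post of the rack, 18 mm diameter, 66 mm high, fixed; origin at the centre of its foot, axes parallel to the rack's. It stands at the other end of the rail
- tin_yellow: round closed spice tin, steel with a yellow lid, 50 mm diameter, 41 mm high, vertical sides, about 0.18 kg, loose; origin at the centre of its underside, z up. The tin to push; it starts on the table in front of the rack. It slides under a push of 1 to 2 N; one fingertip off its centre line makes it swerve
- tin_blue: round closed spice tin, steel with a blue lid, 50 mm diameter, 41 mm high, vertical sides, about 0.18 kg, loose; origin at the centre of its underside, z up. Stands home in the leftmost gap (rack y = +155 mm); bystander
- tin_white: round closed spice tin, steel with a white lid, 50 mm diameter, 41 mm high, vertical sides, about 0.18 kg, loose; origin at the centre of its underside, z up. Stands home in the gap second from the right (rack y = -93 mm); bystander
- cup_left: small open stainless sauce cup, 65 mm across the rim, 37 mm high, loose bystander; origin at the centre of its underside, to the left of the work. Left of it (y over 0.3 m, x 0.3 to 0.8 m) stands a fixed meat slicer, 0.43 m high: keep clear of it, pass over it high
- cup_right: small open stainless sauce cup, 65 mm across the rim, 37 mm high, loose bystander; origin at the centre of its underside, to the right of the work
There are look-alikes about, which are no part of the job. Leave any turquoise look-alike of the tin_yellow alone.

How it is judged:
By the outcome, as a careful person would: the job done as asked, in the order asked, and still so for the second after the job is handed in, with the robot touching nothing.
It also fails if it takes over 64 s, if anything falls off the work surface, if the arm or the gripper's body presses on something with over 40 N, if the wrist force passes 120 N, or if a joint passes its speed limit or range.

## Robot

A 6-joint arm with a two-finger parallel gripper is mounted at the origin on a cart in front of the work surface, level with it; the furniture and walls round the work are solid. World frame = base frame: x ahead of the robot, y to its left, z up, the work surface at z = 0. Lengths are in m, angles in rad, forces in N, time in s.
With the tool pointing down it reaches from about 0.425 to 0.95 m from the base axis. Payload 3.5 kg.
Tool frame: the origin (TCP) lies at the very end of the fingers, on their centre line; the grasp point (between the pads) lies 19 mm behind it (ctrl.grip_point_offset is the distance from the TCP to the grasp point, in m); z points along the fingers, y is the line along which they close (so a half turn about z gives the same grasp; the last joint's range is limited). The gripper opens to 85 mm and grips with 20 to 120 N. Pads are 22 mm wide; open, the fingers measure 114 mm over their backs; the gripper's body (76 mm by 85 mm) begins 54 mm behind the grasp point. The pads swing forward as they close: fully open they stand 13 mm farther back than shut.
Start: joints at [-1.402, 0.286, 1.577, -0, 1.279, -0.15], TCP at [0.212, -0.641, 0.231] pointing down, gripper open.
Joint ranges: [-2.77, 2.77], [-0.9, 2.22], [0.21, 2.48], [-1.53, 4.67], [0.24, 2.81], [-2.84, 2.84]. Speed limits (rad/s): [2.79, 2.79, 3.14, 3.14, 3.14, 3.14].

## Interface

Orientations are given as a unit quaternion [x, y, z, w].
In Python, from plant import ctrl gives the robot as it stands. The module is installed in compiled form; this text tells all that it offers.
- The arm moves only by the shell command python3 -m pendant 'ROWS' [OPENING] [FORCE]. ROWS is JSON, a list of rows, each an object of numbers: "dx", "dy", "dz": the shift along the tool's x, y, z in cm; "twist": the turn about the tool's z in degrees. A call has 1 to 10 rows; each row is the pose to reach, as a shift and turn from the pose commanded when the call began, along the tool's axes at that moment; what a row does not reach only later rows make up. A row lasts 1/8 s, in which the tool goes at most 62.5 mm and 10.7 degrees, less where a joint would pass 70% of its speed; a pose out of reach is approached as far as the arm can. A call with a gripper value outside its range is refused whole. OPENING is the opening in per cent of the stroke, from 0 (shut) to 100 (fully open), set as the call begins (- or left out, the last holds). The fingers move at their own pace and stop on an object; FORCE is the grip in N (left out, the last holds). Time passes only in rows, so rows that repeat a pose let the fingers close. It gives the time, the measured TCP pose, the force, the opening and the grip force at its end, in the units of the state.
- ctrl.get_state(): the state, without advancing time (a new reading comes with each control period).
- ctrl.read_camera(name): name is "side" or "top" or "wrist"; returns a dict with "img" (480x640x3 uint8, red, green, blue), "depth" (480x640 float32, m along the optical axis (not along the pixel's ray), 0 where there is no reading), "camera_matrix" (3x3 intrinsics, pixels), "xyz" and "rotation" of the camera in the world; the wrist camera has in their place "tool_from_camera" (4x4, takes a point from camera to tool coordinates, whose origin is the TCP and whose axes are the flange's). Camera axes: x right, y up, looking along -z (the intrinsics and any distortion apply to the point x, -y, -z); pixel columns grow to the right and rows downward; lengths in m; the calibration is good to about 2 mm. A picture is of the moment at which its call begins: read the wrist's pose just before it.
- ctrl.sign_off(): hands the job in; it is judged then, once.
The state is a dict: "time": time; "qpos": joint angles; "dq": joint speeds; "joint_efforts": joint torques, N m; "eef_pos": TCP position; "tcp_rot": TCP orientation; "contact_force": force on the tool from outside, world axes, zero at the start; "wrist_torque": the same for the moment, N m; "opening": opening from 0.0 (shut) to 1.0 (fully open); "finger_force": force on a finger pad.
Only numpy, scipy, OpenCV 4.12 (cv2) and the standard library are available. Lean on these libraries where they do the work, as an engineer would, in place of code of your own. Each camera call takes 0.05 s, during which the arm holds its last target. There are 200 camera calls.

## Working session

There is one attempt and no reset: what is moved stays moved. The work goes in short steps, Python scripts to look and compute and a shell command to move; the robot and the scene stay as the last step left them, time stands still between calls to the robot, and variables do not carry over. Pictures are saved under pics/ and viewed, at most 10 in all, crops included, and the job is handed in when it is done.

```bash
mkdir -p pics
python3 - <<'E'
from plant import ctrl
import cv2,numpy as np,pickle
s=ctrl.get_state();print({k:np.round(v,3) for k,v in s.items()})
for n in("top","side"):
    c=ctrl.read_camera(n);pickle.dump(c,open(n+".pkl","wb"));cv2.imwrite(f"pics/{n}0.png",c["img"][...,::-1])
    print({k:(np.round(v,3).tolist()) for k,v in c.items() if k not in("img","depth")})
E
```

```text
{'time': np.float64(0.0), 'qpos': array([-1.402,  0.287,  1.578,  0.   ,  1.279, -0.15 ]), 'dq': array([-0.001, -0.002,  0.002, -0.001,  0.   , -0.   ]), 'joint_efforts': array([-1.0000e-03, -4.0599e+01, -2.9262e+01, -0.0000e+00,  6.0000e-03,
       -0.0000e+00]), 'eef_pos': array([ 0.211, -0.64 ,  0.23 ]), 'tcp_rot': array([ 0.987,  0.159, -0.   , -0.001]), 'contact_force': array([-0.357, -0.266,  0.383]), 'wrist_torque': array([-0.033, -0.013,  0.056]), 'finger_force': np.float64(0.0), 'opening': np.float64(1.003)}
{'camera_matrix': [[488.92, 0.0, 311.476], [0.0, 488.92, 238.112], [0.0, 0.0, 1.0]], 'xyz': [0.379, -0.035, 1.047], 'rotation': [0.07, -0.06, -0.7, 0.708]}
{'camera_matrix': [[589.437, 0.0, 316.273], [0.0, 589.437, 232.423], [0.0, 0.0, 1.0]], 'xyz': [0.481, -1.021, 0.491], 'rotation': [0.55, -0.008, -0.027, 0.835]}
```

View pics/top0.png

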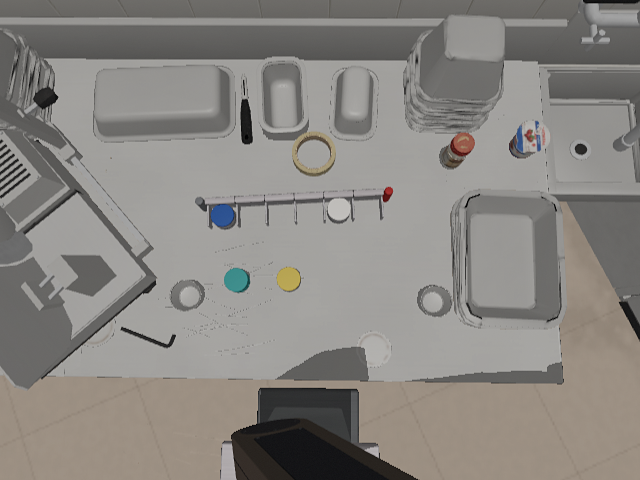

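View pics/side0.png

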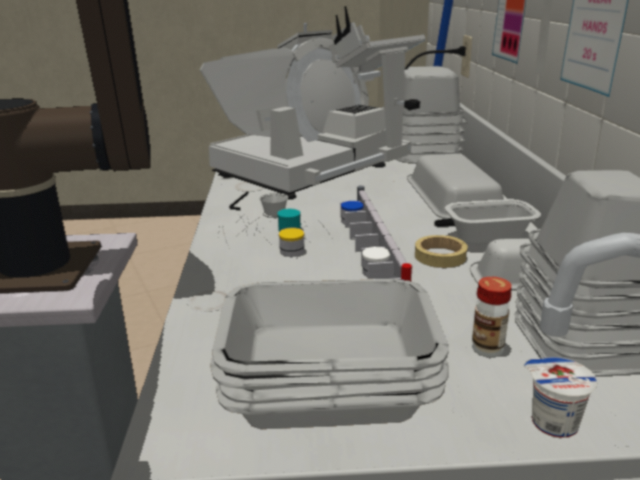

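The top view shows the rack's red post at (388,193) and its grey post at (201,203). The blue tin is at (222,215) and the white one at (339,210). There are two candidates for the tin to push: yellow lid at (289,279) and turquoise look-alike at (237,280). The yellow one fits the description. The red-lidded jar at (462,143) isn't on the rack. I'll measure and take one enlarged crop to confirm.

```bash
cat > h.py <<'E'
import cv2,numpy as np
from scipy.spatial.transform import Rotation as R
def ray(c,u,v):
    K=np.array(c["camera_matrix"]);d=np.array([(u-K[0,2])/K[0,0],-(v-K[1,2])/K[1,1],-1.])
    q=np.array(c["rotation"]);M=R.from_quat(q).as_matrix() if q.size==4 else q
    return np.array(c["xyz"]),M@d
def atz(c,u,v,z):
    o,d=ray(c,u,v);return o+d*(z-o[2])/d[2]
def dep(c,u,v):
    o,d=ray(c,u,v);return o+d*c["depth"][int(v),int(u)]
R_={"red":[(0,8),(172,180)],"yellow":[(18,32)],"blue":[(105,125)],"teal":[(80,100)]}
def blob(c,col,box):
    x0,y0,x1,y1=box;h=cv2.cvtColor(c["img"],cv2.COLOR_RGB2HSV)[y0:y1,x0:x1]
    m=sum((((h[...,0]>=a)&(h[...,0]<=b)&(h[...,1]>110)&(h[...,2]>50))for a,b in R_[col])).astype(np.uint8)
    n,l,s,ce=cv2.connectedComponentsWithStats(m);i=1+np.argmax(s[1:,4])
    return ce[i]+[x0,y0],s[i]+np.array([x0,y0,0,0,0])
E
python3 - <<'E'
import pickle,cv2
from h import *
c=pickle.load(open("top.pkl","rb"));s=pickle.load(open("side.pkl","rb"))
for n,cam,b,z in[("red",c,(375,180,400,205),.06),("yellow",c,(270,260,310,300),.041),("teal",c,(220,260,255,300),.041),("blue",c,(205,200,240,232),.041),("red",s,(395,255,418,285),.06),("yellow",s,(270,220,310,255),.041),("blue",s,(335,195,370,225),.041)]:
    p,st=blob(cam,n,b);print(n,p.round(1),st,atz(cam,*p,z).round(4),dep(cam,*p).round(4))
for nm,u,v,z in[("white",339,209.5,.041),("grey",200.5,202,.066),("cupL",189,294,.037),("cupR",433,300,.037)]:
    print(nm,atz(c,u,v,z).round(4),dep(c,u,v).round(4))
im=c["img"][170:330,180:400,::-1];cv2.imwrite("pics/crop1.png",cv2.resize(im,None,fx=3.6,fy=3.6,interpolation=cv2.INTER_CUBIC))
E
```

```text
red [387.1 193.5] [383 187  10  15 101] [ 0.6589 -0.1756  0.06  ] [ 0.6584 -0.1753  0.0619]
yellow [288.3 278.6] [277 267  24  24 444] [0.4809 0.0279 0.041 ] [0.4806 0.0278 0.0435]
teal [236.6 279.9] [224 268  26  24 476] [0.4768 0.1346 0.041 ] [0.4769 0.1348 0.0401]
blue [222.  214.7] [211 204  23  23 418] [0.6146 0.1713 0.041 ] [0.6154 0.1719 0.0377]
red [405.7 271.1] [401 263  11  17 162] [ 0.6618 -0.1892  0.06  ] [ 0.6625 -0.1859  0.0583]
yellow [291. 234.] [279 228  25  13 281] [0.4812 0.0213 0.041 ] [0.4812 0.0243 0.0397]
blue [352.  205.4] [341 201  23  10 189] [0.6146 0.164  0.041 ] [0.6152 0.1688 0.0392]
white [ 0.6284 -0.0762  0.041 ] [ 0.6291 -0.0763  0.0381]
grey [0.6354 0.2122 0.066 ] [0.6357 0.2125 0.0648]
cupL [0.4469 0.2325 0.037 ] [0.4493 0.242  0.001 ]
cupR [ 0.4409 -0.2691  0.037 ] [ 4.432e-01 -2.777e-01 -1.000e-04]
```

View pics/crop1.png

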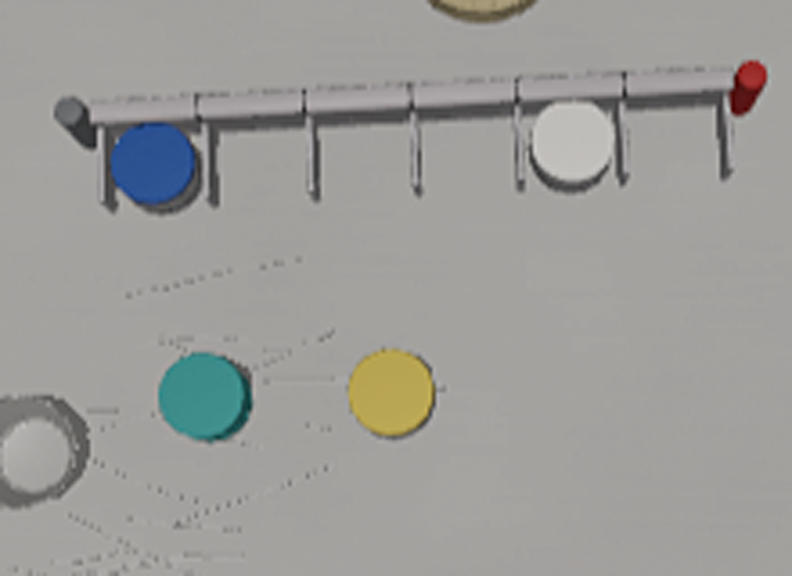

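The enlarged crop shows yellow at (392,393) and turquoise at (205,397), so the yellow tin is clear. The rail's dark bands are at crop x = 624, 518, 411, 304 and 197. The white tin is in gap 2, and gap 3 (518 to 411) is empty.

```bash
cat >> h.py <<'E'
def fit(c,white,bands):
    # bands: pixels; rigid 2D fit rack->world with blue/white tins and bands
    A=[];B=[]
    p,_=blob(c,"blue",(205,200,240,232))
    A+=[[0,.155],[0,-.093]];B+=[atz(c,*p,.041)[:2],atz(c,*white,.041)[:2]]
    for (u,v),y in zip(bands,[-.124,-.062,0,.062,.124]): A.append([.0265,y]);B.append(atz(c,u,v,.06)[:2])
    A=np.array(A);B=np.array(B);a=A-A.mean(0);b=B-B.mean(0)
    th=np.arctan2((a[:,0]*b[:,1]-a[:,1]*b[:,0]).sum(),(a*b).sum())
    M=np.array([[np.cos(th),-np.sin(th)],[np.sin(th),np.cos(th)]]);t=B.mean(0)-M@A.mean(0)
    return th,t,(B-(A@M.T+t))
def rel(s,goal,heading=None):
    """shift in tool axes (cm) and twist (deg) from measured pose to goal (world), heading of tool x"""
    M=R.from_quat(s["tcp_rot"]).as_matrix();h=np.degrees(np.arctan2(M[1,0],M[0,0]))
    d=M.T@(np.array(goal)-s["eef_pos"])*100
    return d.round(2),None if heading is None else round(h-heading,1)
E
python3 - <<'E'
import pickle,json
from h import *
from plant import ctrl
c=pickle.load(open("top.pkl","rb"))
bands=[(180+u/3.6,170+v/3.6) for u,v in[(624.5,84),(518,88.5),(411,95),(304.5,100),(196.5,107)]]
th,t,r=fit(c,(180+572/3.6,170+141/3.6),bands)
print(np.degrees(th),t,(r*1000).round(1))
W=lambda x,y:t+[np.cos(th)*x-np.sin(th)*y,np.sin(th)*x+np.cos(th)*y]
p,_=blob(c,"yellow",(270,260,310,300));w=atz(c,*p,.041)[:2]-t
print("yellow rack",np.cos(th)*w[0]+np.sin(th)*w[1],-np.sin(th)*w[0]+np.cos(th)*w[1])
json.dump([th,*t],open("rack.json","w"))
g=W(.0265,-.171);print(g);print(rel(ctrl.get_state(),[*g,.12],np.degrees(th)))
K=c["camera_matrix"];print("tray top heights",[dep(c,u,v).round(3).tolist() for u,v in[(458,250),(520,195),(510,322),(558,250),(385,350)]])
E
```

```text
3.590318268361693 [0.6243116  0.01662334] [[-0.  -0.1]
 [-1.   0.2]
 [ 0.2 -0. ]
 [ 0.8 -0.2]
 [ 0.1 -0.1]
 [ 0.4 -0.2]
 [-0.5  0.5]]
yellow rack -0.14246762099631907 0.020248632842314523
[ 0.66146793 -0.15238156]
(array([ 58.02, -32.21,  11.09]), np.float64(14.7))
tray top heights [[0.536, -0.308, 0.095], [0.643, -0.428, 0.113], [0.397, -0.394, 0.112], [0.535, -0.495, 0.11], [0.338, -0.174, 0.003]]
```

```bash
python3 -m pendant '[{"dx":5,"dy":-2.8,"twist":1.5},{"dx":10,"dy":-5.6,"twist":3},{"dx":15,"dy":-8.4,"twist":5},{"dx":20,"dy":-11.2,"twist":7},{"dx":25,"dy":-14,"twist":9},{"dx":30,"dy":-16.8,"twist":11},{"dx":35.5,"dy":-19.6,"twist":13},{"dx":40.5,"dy":-22.4,"twist":14.7},{"dx":45.5,"dy":-25.2,"twist":14.7},{"dx":50,"dy":-27.8,"twist":14.7}]' 0 40
cat > go.py <<'E'
import sys,json
from h import *
from plant import ctrl
th,tx,ty=json.load(open("rack.json"))
C,S=np.cos(th),np.sin(th)
x,y,z=map(float,sys.argv[1:4]);hd=np.degrees(th)+(float(sys.argv[4]) if len(sys.argv)>4 else 0)
s=ctrl.get_state();p=s["eef_pos"];d=p[:2]-[tx,ty]
print("t",round(s["time"],2),"rackpos",(C*d[0]+S*d[1]).round(4),(-S*d[0]+C*d[1]).round(4),p[2].round(4),"F",s["contact_force"].round(1),"need",*rel(s,[tx+C*x-S*y,ty+S*x+C*y,z],hd))
E
python3 go.py .0265 -.171 .10
```

```text
t 0.1 rackpos -0.4532 -0.6299 0.23 F [-0.5 -0.1  1. ] need [ 58.02 -32.21  13.09] 14.7$[0]: bad value
```

```bash
python3 -m pendant '[{"dx":5,"dy":-2.8,"dz":0,"twist":1.5},{"dx":10,"dy":-5.6,"dz":0,"twist":3},{"dx":15,"dy":-8.4,"dz":0,"twist":5},{"dx":20,"dy":-11.2,"dz":0,"twist":7},{"dx":25,"dy":-14,"dz":0,"twist":9},{"dx":30,"dy":-16.8,"dz":0,"twist":11},{"dx":35.5,"dy":-19.6,"dz":0,"twist":13},{"dx":40.5,"dy":-22.4,"dz":0,"twist":14.7},{"dx":45.5,"dy":-25.2,"dz":0,"twist":14.7},{"dx":50,"dy":-27.8,"dz":0,"twist":14.7}]' 0 40; python3 go.py .0265 -.171 .10
```

```text
time: 1.35
eef_pos: [0.6002, -0.2184, 0.2308]
tcp_rot: [1.0, 0.031, -0.0, -0.0]
contact_force: [-0.3, -0.3, 0.1]
opening: -0.001
finger_force: 0.0
t 1.35 rackpos -0.0388 -0.233 0.2308 F [-0.3 -0.3  0.1] need [ 6.54 -6.2  13.08] 0.0
```

```bash
python3 -m pendant '[{"dx":3.5,"dy":-3.5,"dz":3,"twist":0},{"dx":6.5,"dy":-6.2,"dz":7,"twist":0},{"dx":6.5,"dy":-6.2,"dz":11,"twist":0},{"dx":6.5,"dy":-6.2,"dz":13.1,"twist":0},{"dx":6.5,"dy":-6.2,"dz":13.1,"twist":0},{"dx":6.5,"dy":-6.2,"dz":13.1,"twist":0}]'; python3 go.py .0265 -.171 .061
python3 - <<'E'
from plant import ctrl
import cv2
for n in("wrist","side"):
    c=ctrl.read_camera(n);im=c["img"]
    if n=="side": im=cv2.resize(im[170:320,300:500],None,fx=3,fy=3,interpolation=cv2.INTER_CUBIC)
    cv2.imwrite(f"pics/{n}1.png",im[...,::-1])
E
```

```text
time: 2.1
eef_pos: [0.6612, -0.1554, 0.1024]
tcp_rot: [1.0, 0.031, 0.001, 0.001]
contact_force: [-0.9, 0.2, 0.5]
opening: -0.002
finger_force: 0.0
t 2.1 rackpos 0.026 -0.174 0.1024 F [-0.9  0.2  0.5] need [ 0.03 -0.31  4.14] -0.1
```

View pics/wrist1.png

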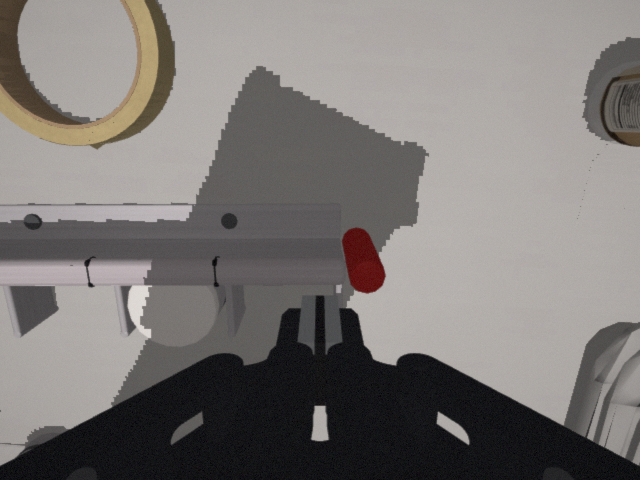

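View pics/side1.png

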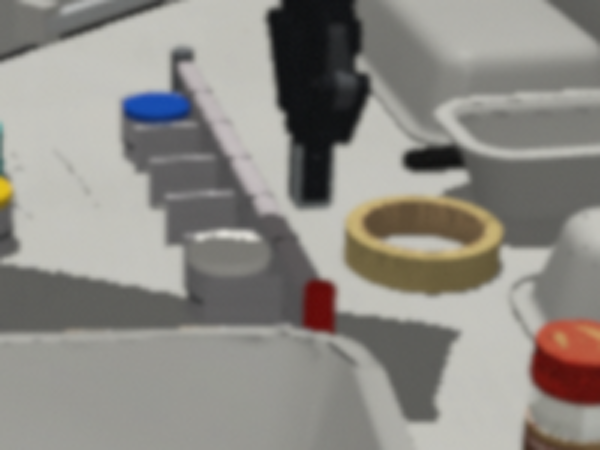

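The wrist view shows the red post top at (367,275), the rail's bands at (215,271) and (89,271), and the shut fingers at (320,300), left of the post. I'll cross-check the rail's position with these points.

```bash
python3 - <<'E'
from plant import ctrl
from h import *
import json
th,tx,ty=json.load(open("rack.json"));C,S=np.cos(th),np.sin(th)
s=ctrl.get_state();c=ctrl.read_camera("wrist");T=np.eye(4);T[:3,:3]=R.from_quat(s["tcp_rot"]).as_matrix();T[:3,3]=s["eef_pos"];T=T@c["tool_from_camera"]
c["xyz"]=T[:3,3];c["rotation"]=T[:3,:3]
for u,v,z in[(215,261,.06),(215,285,.06),(89,260,.06),(89,285,.06),(367,275,.066)]:
    p=atz(c,u,v,z)[:2]-[tx,ty];print(u,v,(C*p[0]+S*p[1]).round(4),(-S*p[0]+C*p[1]).round(4))
E
python3 go.py .0265 -.171 .061
```

```text
215 261 0.0351 -0.1238
215 285 0.0226 -0.1229
89 260 0.0357 -0.0629
89 285 0.0227 -0.0608
367 275 0.0301 -0.1969
t 2.25 rackpos 0.0262 -0.1739 0.1028 F [-0.1  0.9 -0.6] need [ 0.01 -0.29  4.18] -0.1
```

```bash
python3 -m pendant '[{"dx":0.1,"dy":-0.3,"dz":1.5,"twist":0},{"dx":0.1,"dy":-0.3,"dz":3,"twist":0},{"dx":0.1,"dy":-0.3,"dz":3.8,"twist":0},{"dx":0.1,"dy":-0.3,"dz":4.0,"twist":0},{"dx":0.1,"dy":-0.3,"dz":4.0,"twist":0}]'; python3 go.py .0275 -.171 .060
python3 -m pendant '[{"dx":0,"dy":0,"dz":0.1,"twist":0},{"dx":0,"dy":0,"dz":0.2,"twist":0},{"dx":0,"dy":0,"dz":0.2,"twist":0}]'; python3 go.py .0275 -.171 .060
```

```text
time: 2.88
eef_pos: [0.6607, -0.151, 0.0601]
tcp_rot: [1.0, 0.031, -0.001, -0.0]
contact_force: [-2.3, 1.3, 2.8]
opening: -0.001
finger_force: 1.4
t 2.88 rackpos 0.0258 -0.1696 0.0601 F [-2.3  1.3  2.8] need [0.17 0.14 0.01] -0.0
time: 3.25
eef_pos: [0.6607, -0.1511, 0.0601]
tcp_rot: [1.0, 0.031, -0.001, -0.0]
contact_force: [-5.5, 2.1, 10.0]
opening: -0.005
finger_force: 5.0
t 3.25 rackpos 0.0259 -0.1697 0.0601 F [-5.5  2.1 10. ] need [0.16 0.13 0.01] -0.0
```

Contact is made at the red end with 10 N, so I'll slide along the rail toward gap 3.

```bash
python3 -m pendant '[{"dx":0,"dy":-0.8,"dz":0,"twist":0},{"dx":0,"dy":-1.8,"dz":0,"twist":0},{"dx":0,"dy":-2.8,"dz":0,"twist":0},{"dx":0,"dy":-3.8,"dz":0,"twist":0},{"dx":0,"dy":-4.8,"dz":0,"twist":0},{"dx":0,"dy":-5.8,"dz":0,"twist":0},{"dx":0,"dy":-6.8,"dz":0,"twist":0}]'; python3 go.py .0275 -.032 .060
```

```text
time: 4.12
eef_pos: [0.6586, -0.0846, 0.0601]
tcp_rot: [1.0, 0.031, 0.002, 0.002]
contact_force: [2.0, -3.1, 6.3]
opening: -0.004
finger_force: 2.8
t 4.12 rackpos 0.0279 -0.1032 0.0601 F [ 2.  -3.1  6.3] need [-0.04 -7.12 -0.02] -0.0
```

```bash
python3 -m pendant '[{"dx":0,"dy":-1,"dz":0.05,"twist":0},{"dx":0,"dy":-2,"dz":0.1,"twist":0},{"dx":0,"dy":-3,"dz":0.1,"twist":0},{"dx":0,"dy":-4,"dz":0.1,"twist":0},{"dx":0,"dy":-5,"dz":0.1,"twist":0},{"dx":0,"dy":-6,"dz":0.1,"twist":0},{"dx":0,"dy":-6.6,"dz":0.1,"twist":0},{"dx":0,"dy":-6.9,"dz":0.1,"twist":0},{"dx":0,"dy":-6.9,"dz":0.1,"twist":0}]'; python3 go.py .0275 -.032 .060
```

```text
time: 5.25
eef_pos: [0.6552, -0.0159, 0.0601]
tcp_rot: [0.999, 0.031, 0.003, 0.002]
contact_force: [0.0, -4.1, 7.2]
opening: -0.002
finger_force: 4.1
t 5.25 rackpos 0.0288 -0.0344 0.0601 F [ 0.  -4.1  7.2] need [-0.13 -0.24  0.  ] 0.0
```

Stopped in gap 3, 164 mm along from the red post. Next I lift straight up, back off, and go high to behind the yellow tin.

```bash
python3 -m pendant '[{"dx":0,"dy":0,"dz":-2,"twist":0},{"dx":0,"dy":0,"dz":-5,"twist":0},{"dx":-4,"dy":0,"dz":-6,"twist":7},{"dx":-9,"dy":-2,"dz":-6,"twist":15},{"dx":-14,"dy":-5,"dz":-6,"twist":24},{"dx":-19,"dy":-7.5,"dz":-6,"twist":32},{"dx":-21.1,"dy":-8.3,"dz":-6,"twist":35},{"dx":-21.1,"dy":-8.3,"dz":-6,"twist":35},{"dx":-21.1,"dy":-8.3,"dz":-6,"twist":35}]' 24 40; python3 go.py -.183 .049 .012 -35
```

```text
time: 6.38
eef_pos: [0.4378, 0.0551, 0.118]
tcp_rot: [0.963, -0.271, 0.001, -0.0]
contact_force: [-0.5, -0.5, -0.1]
opening: 0.239
finger_force: 0.0
t 6.38 rackpos -0.1837 0.0501 0.118 F [-0.5 -0.5 -0.1] need [ 0.11  0.06 10.6 ] 0.0
```

```bash
cat > tin.py <<'E'
import json,sys
from plant import ctrl
from h import *
th,tx,ty=json.load(open("rack.json"));C,S=np.cos(th),np.sin(th)
for n in sys.argv[1:]:
    s=ctrl.get_state();c=ctrl.read_camera(n)
    if n=="wrist":
        T=np.eye(4);T[:3,:3]=R.from_quat(s["tcp_rot"]).as_matrix();T[:3,3]=s["eef_pos"];T=T@c["tool_from_camera"];c["xyz"]=T[:3,3];c["rotation"]=T[:3,:3]
    cv2.imwrite(f"pics/{n}_{s['time']:.2f}.png",c["img"][...,::-1])
    # yellow lid: top face by depth near tin's top
    h=cv2.cvtColor(c["img"],cv2.COLOR_RGB2HSV);m=((h[...,0]>=20)&(h[...,0]<=32)&(h[...,1]>110)&(h[...,2]>50)).astype(np.uint8)
    if n=="top": m[:230 if 0 else 160]=0
    l=cv2.connectedComponentsWithStats(m);i=1+np.argmax(l[2][1:,4]);v,u=np.nonzero(l[1]==i)
    P=np.array([atz(c,a,b,.041)[:2] for a,b in zip(u,v)])-[tx,ty];P=np.c_[C*P[:,0]+S*P[:,1],-S*P[:,0]+C*P[:,1]]
    (cx,cy),r=cv2.minEnclosingCircle((P*1000).astype(np.float32))
    print(n,"t",round(s["time"],2),"px",l[3][i].round(1),l[2][i,4],"rack mean",(P.mean(0)*1000).round(1),"circ",round(cx,1),round(cy,1),"r",round(r,1),"bbox",(P.min(0)*1000).round(1),(P.max(0)*1000).round(1))
E
python3 tin.py wrist top
```

```text
wrist t 6.38 px [320.  163.1] 6645 rack mean [-141.3   20.2] circ -141.8 20.5 r 24.6 bbox [-166.    -3.9] [-117.4   44.9]
top t 6.42 px [298.4 279.4] 28 rack mean [-145.3   -0.6] circ -145.3 1.3 r 13.4 bbox [-158.7   -4. ] [-132.     2.9]
```

```bash
python3 -m pendant '[{"dx":0,"dy":0,"dz":4,"twist":0},{"dx":0,"dy":0,"dz":8,"twist":0},{"dx":0,"dy":0,"dz":10.4,"twist":0},{"dx":0,"dy":0,"dz":10.7,"twist":0},{"dx":0.8,"dy":0,"dz":10.7,"twist":0},{"dx":1.3,"dy":0,"dz":10.7,"twist":0},{"dx":1.8,"dy":0,"dz":10.7,"twist":0},{"dx":2.3,"dy":0,"dz":10.7,"twist":0},{"dx":2.8,"dy":0,"dz":10.7,"twist":0}]'; python3 go.py -.098 -.0115 .012 -35; python3 tin.py wrist
```

```text
time: 7.6
eef_pos: [0.4607, 0.0406, 0.0105]
tcp_rot: [0.963, -0.271, -0.0, -0.0]
contact_force: [-1.7, 1.7, 2.5]
opening: 0.237
finger_force: 1.4
t 7.6 rackpos -0.1617 0.0341 0.0105 F [-1.7  1.7  2.5] need [ 7.84  0.08 -0.15] -0.0
wrist t 7.6 px [319.5 254.6] 20858 rack mean [-132.3   13.5] circ -133.2 14.0 r 24.8 bbox [-157.7  -10.1] [-108.8   38.5]
```

```bash
python3 -m pendant '[{"dx":0.7,"dy":0,"dz":0,"twist":0},{"dx":1.6,"dy":0,"dz":0,"twist":0},{"dx":2.5,"dy":0,"dz":0,"twist":0},{"dx":3.4,"dy":0,"dz":0,"twist":0},{"dx":4.3,"dy":0,"dz":0,"twist":0},{"dx":5.2,"dy":0,"dz":0,"twist":0},{"dx":6.1,"dy":0.1,"dz":0,"twist":0},{"dx":7.0,"dy":0.1,"dz":0,"twist":0},{"dx":7.5,"dy":0.1,"dz":0,"twist":0},{"dx":7.8,"dy":0.1,"dz":0,"twist":0}]'; python3 tin.py wrist;python3 go.py -.120 -.031 .011
```

```text
time: 8.9
eef_pos: [0.5269, -0.0011, 0.0103]
tcp_rot: [0.963, -0.271, -0.0, -0.0]
contact_force: [-1.5, 0.7, 1.6]
opening: 0.237
finger_force: 1.0
wrist t 8.9 px [319.5 254.7] 20953 rack mean [-68.9 -32.3] circ -69.7 -31.7 r 24.8 bbox [-94.2 -55.9] [-45.3  -7.3]
t 8.95 rackpos -0.0981 -0.0117 0.0104 F [-0.1 -0.1 -0.7] need [-0.69  2.84 -0.06] -35.0
```

```bash
python3 -m pendant '[{"dx":-1.5,"dy":0,"dz":0,"twist":0},{"dx":-3,"dy":0,"dz":0,"twist":0},{"dx":-3.5,"dy":1,"dz":0,"twist":-9},{"dx":-2.8,"dy":1.8,"dz":0,"twist":-18},{"dx":-1.8,"dy":2.6,"dz":0,"twist":-27},{"dx":-1.1,"dy":3.2,"dz":0,"twist":-35},{"dx":-1.1,"dy":3.2,"dz":0,"twist":-35},{"dx":-1.1,"dy":3.2,"dz":0,"twist":-35}]'; python3 tin.py wrist;python3 go.py -.035 -.0315 .010; ls pics
```

```text
time: 9.95
eef_pos: [0.4999, -0.0219, 0.0102]
tcp_rot: [1.0, 0.03, -0.0, -0.0]
contact_force: [0.4, 0.5, 0.2]
opening: 0.24
finger_force: 0.0
wrist t 9.95 px [320.4 179. ] 24347 rack mean [-68.8 -31.3] circ -69.9 -31.3 r 24.4 bbox [-94.  -55.5] [-45.7  -7.1]
t 10.0 rackpos -0.1264 -0.0307 0.0102 F [ 0.1  0.6 -0.4] need [9.14 0.07 0.02] -0.1
crop1.png
side0.png
side1.png
top0.png
top_6.42.png
wrist1.png
wrist_6.38.png
wrist_7.60.png
wrist_8.90.png
wrist_9.95.png
```

View pics/wrist_9.95.png

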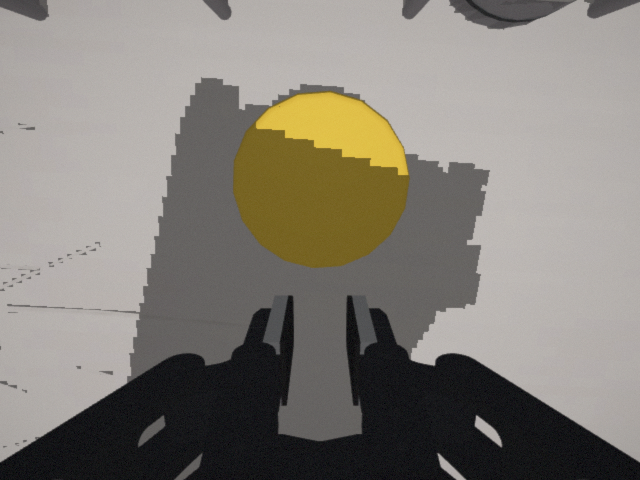

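The wrist view shows the tin centred at (320,179) and the divider fronts of gap 3 at (217,12) and (412,12). Their middle is about 314, so the tin is 1–2 mm right of the gap's centre. I'll push with a slight shift to the left.

```bash
python3 -m pendant '[{"dx":0.8,"dy":-0.1,"dz":0,"twist":0},{"dx":1.5,"dy":-0.1,"dz":0,"twist":0},{"dx":2,"dy":-0.1,"dz":0,"twist":0},{"dx":2.5,"dy":-0.1,"dz":0,"twist":0},{"dx":3,"dy":-0.1,"dz":0,"twist":0},{"dx":3.5,"dy":-0.1,"dz":0,"twist":0},{"dx":4,"dy":-0.1,"dz":0,"twist":0},{"dx":4,"dy":-0.1,"dz":0,"twist":0}]'; python3 tin.py wrist;python3 go.py -.035 -.031 .010; cd pics; cp $(ls -t wrist_* | head -1) w3.png
```

```text
time: 11.0
eef_pos: [0.5412, -0.0191, 0.0104]
tcp_rot: [1.0, 0.031, 0.001, 0.0]
contact_force: [0.1, -0.1, -0.7]
opening: 0.242
finger_force: 0.0
wrist t 11.0 px [319.4 253.6] 20951 rack mean [-49.  -30.7] circ -50.1 -30.7 r 24.7 bbox [-74.7 -54.9] [-25.5  -6.5]
t 11.05 rackpos -0.0854 -0.0304 0.0104 F [-0.1  0.2 -0. ] need [5.04 0.06 0.04] -0.0
```

View pics/w3.png

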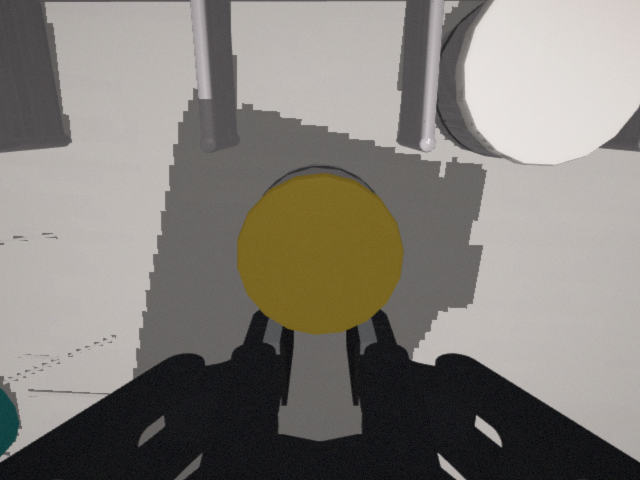

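Divider fronts are at (209,144) and (428,144), middle 318.5, and the tin is at (320,253), so it's aligned. Pushing in.

```bash
python3 -m pendant '[{"dx":0.5,"dy":0,"dz":0,"twist":0},{"dx":1,"dy":0,"dz":0,"twist":0},{"dx":1.5,"dy":0,"dz":0,"twist":0},{"dx":2,"dy":0,"dz":0,"twist":0},{"dx":2.5,"dy":0,"dz":0,"twist":0},{"dx":3,"dy":0,"dz":0,"twist":0},{"dx":3.5,"dy":0,"dz":0,"twist":0},{"dx":4,"dy":0,"dz":0,"twist":0},{"dx":4.3,"dy":0,"dz":0,"twist":0},{"dx":4.6,"dy":0,"dz":0,"twist":0}]'; python3 tin.py wrist;python3 go.py -.035 -.031 .010
python3 -m pendant '[{"dx":0.2,"dy":0,"dz":0,"twist":0},{"dx":0.4,"dy":0,"dz":0,"twist":0},{"dx":0.6,"dy":0,"dz":0,"twist":0},{"dx":0.7,"dy":0,"dz":0,"twist":0},{"dx":0.7,"dy":0,"dz":0,"twist":0}]'; python3 tin.py wrist;python3 go.py -.035 -.031 .010
```

```text
time: 12.3
eef_pos: [0.5865, -0.0161, 0.0103]
tcp_rot: [1.0, 0.031, -0.0, -0.0]
contact_force: [-1.9, -0.4, 0.4]
opening: 0.24
finger_force: 0.5
wrist t 12.3 px [319.6 254.8] 20910 rack mean [ -3.9 -30.7] circ -4.8 -30.6 r 24.8 bbox [-29.5 -54.8] [19.  -6.5]
t 12.35 rackpos -0.0393 -0.0304 0.0104 F [-0.3  0.1  0.4] need [0.43 0.05 0.04] -0.0
time: 12.98
eef_pos: [0.5936, -0.0158, 0.0103]
tcp_rot: [1.0, 0.031, 0.0, 0.0]
contact_force: [-1.2, 0.6, 0.0]
opening: 0.24
finger_force: 0.3
wrist t 12.97 px [319.5 264.3] 18067 rack mean [  0.3 -30.7] circ 1.9 -30.7 r 24.5 bbox [-22.2 -54.9] [17.9 -6.6]
t 13.03 rackpos -0.0328 -0.0304 0.0103 F [-1.   0.1 -0.4] need [-0.22  0.06  0.03] -0.0
```

```bash
python3 -m pendant '[{"dx":0.1,"dy":0,"dz":0,"twist":0},{"dx":0.2,"dy":0,"dz":0,"twist":0},{"dx":0.2,"dy":0,"dz":0,"twist":0}]'; python3 go.py -.035 -.031 .010
python3 -m pendant '[{"dx":0.1,"dy":0,"dz":0,"twist":0},{"dx":0.2,"dy":0,"dz":0,"twist":0},{"dx":0.2,"dy":0,"dz":0,"twist":0}]'; python3 go.py -.035 -.031 .010;  python3 tin.py wrist
```

```text
time: 13.4
eef_pos: [0.5942, -0.0156, 0.0101]
tcp_rot: [1.0, 0.031, -0.002, -0.0]
contact_force: [-5.1, -0.9, 3.3]
opening: 0.238
finger_force: 2.4
t 13.4 rackpos -0.0321 -0.0303 0.0101 F [-5.1 -0.9  3.3] need [-0.29  0.07  0.01] -0.0
time: 13.78
eef_pos: [0.5943, -0.0155, 0.01]
tcp_rot: [0.999, 0.031, -0.004, -0.0]
contact_force: [-11.6, -1.0, 7.8]
opening: 0.241
finger_force: 5.0
t 13.78 rackpos -0.032 -0.0302 0.01 F [-11.6  -1.    7.8] need [-0.3   0.08 -0.  ] 0.0
wrist t 13.78 px [319.9 268.1] 17650 rack mean [  0.4 -30.7] circ 2.3 -30.6 r 24.5 bbox [-22.  -54.9] [17.7 -6.5]
```

Force rose firmly at the stop. I'll back off straight, rise, and check the result.

```bash
python3 -m pendant '[{"dx":-0.4,"dy":0,"dz":0,"twist":0},{"dx":-2,"dy":0,"dz":0,"twist":0},{"dx":-5,"dy":0,"dz":0,"twist":0},{"dx":-7,"dy":0,"dz":-4,"twist":0},{"dx":-7,"dy":0,"dz":-9,"twist":0},{"dx":-7,"dy":0,"dz":-12,"twist":0},{"dx":-7,"dy":0,"dz":-12,"twist":0},{"dx":-7,"dy":0,"dz":-12,"twist":0}]';python3 tin.py wrist; cd pics; cp $(ls -t wrist_* | head -1) w4.png
```

```text
time: 14.82
eef_pos: [0.5272, -0.0197, 0.1294]
tcp_rot: [1.0, 0.031, -0.0, -0.0]
contact_force: [0.2, 0.5, 0.2]
opening: 0.24
finger_force: 0.0
wrist t 14.82 px [319.9  66.4] 7237 rack mean [  1.6 -30.5] circ 1.3 -30.5 r 24.6 bbox [-23.1 -54.8] [23.7 -6.3]
```

View pics/w4.png

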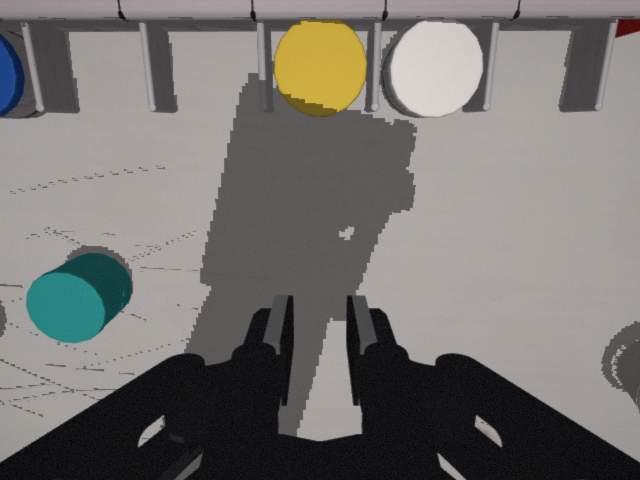

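The view shows yellow at (320,67) in gap 3. Its front edge (row 116) is level with the white home tin's (row 117), so it is home against the plate. The white, blue and turquoise tins are where they were, and the gripper touches nothing.

```bash
python3 -c "
from plant import ctrl;print(ctrl.sign_off())"
```

```text
the job is handed in; nothing more can be done
None
```

Job handed in at about 15 s: the fingertip ran along the rail from 28 mm off the red post to gap 3, where it stopped and lifted off, and the yellow tin was then pushed along the table into gap 3 until it met the back plate. In the last view the blue, white and turquoise tins looked unmoved; I did not re-check the two cups after the start, but no move went near them.

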